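# Leak-test a surgical port in the hand-lever press

## Robot

A 6-joint arm with a two-finger parallel gripper is mounted at the origin on a cart in front of the work surface, level with it; the furniture and walls round the work are solid. World frame = base frame: x ahead of the robot, y to its left, z up, the work surface at z = 0. Lengths are in m, angles in rad, forces in N, time in s.
With the tool pointing down it reaches from about 0.35 to 0.875 m from the base axis. Payload 4.2 kg.
Tool frame: the origin (TCP) lies on the centre line of the jaws, within the pads' length; the fingertips stand arm.tip_extent ahead of it and the grasp point (between the pads) lies 3 mm ahead of it (arm.tip_extent is the distance from the TCP to the fingertips, in m); z points along the fingers, y is the line along which they close (so a half turn about z gives the same grasp; the last joint's range is limited). The gripper opens to 87 mm and grips with 3 to 60 N. Pads are 19 mm wide; open, the fingers measure 117 mm over their backs; the gripper's body (75 mm by 190 mm) begins 51 mm behind the grasp point.
Start: joints at [-0.979, 0.385, 0.008, 0, -1.194, -0.259], TCP at [0.204, -0.591, 0.245] pointing down, gripper open.
Joint ranges: [-3.14, 3.14], [-1.21, 2.06], [-1.07, 1.41], [-3.16, 2.05], [-2.99, -0.16], [-3.1, 3.1]. Speed limits (rad/s): [2.79, 2.79, 3.14, 3.14, 3.14, 3.14].

## Interface

Orientations are given as [roll, pitch, yaw] about the fixed x, y, z axes, in that order (R = Rz(yaw) Ry(pitch) Rx(roll)).
In Python, from workcell import arm, vision gives the robot as it stands.
- The arm moves only by the tool arm_command, never from a script. Its arguments are lists of equal length, an entry for each row: "slide": the shift along the tool's x, y, z in mm, a list of three; "twist": the turn about the tool's z in degrees. A call has 1 to 10 rows; each row is the pose to reach, as a shift and turn from the pose commanded when the call began, along the tool's axes at that moment; what a row does not reach only later rows make up. A row lasts 1/10 s, in which the tool goes at most 50 mm and 8.59 degrees, less where a joint would pass 70% of its speed; a pose out of reach is approached as far as the arm can. A call with a gripper value outside its range is refused whole. "claw" is the closure in counts, from 0 (fully open) to 255 (shut), set as the call begins (left out, the last holds). The fingers move at their own pace and stop on an object; "force" is the grip in N (left out, the last holds). Time passes only in rows, so rows that repeat a pose let the fingers close. It gives the time, the measured TCP pose, the force, the opening and the grip force at its end, in the units of the state.
- arm.get_obs(): the state, without advancing time (a new reading comes with each control period).
- vision.snapshot(name): name is "side" or "top"; returns the picture (400x640x3 uint8, red, green, blue); there is no depth.
- vision.camera_model(name): a dict with "fx", "fy", "cx", "cy" (pixels), "R" (3x3) and "t" (3): a world point X has camera coordinates R X + t. Camera axes: x right, y down, z forward; pixel columns grow to the right and rows downward; lengths in m; the calibration is good to about 2 mm. A picture is of the moment at which its call begins. camera_model takes no time and is no camera call.
- arm.job_done(): hands the job in; it is judged then, once.
The state is a dict: "time": time; "joints": joint angles; "qd": joint speeds; "joint_efforts": joint torques, N m; "tool_pos": TCP position; "orientation": TCP orientation; "force": force on the tool from outside, world axes, zero at the start; "ft_torque": the same for the moment, N m; "width": finger opening in m; "finger_force": force on a finger pad.
Only numpy, scipy, OpenCV 4.12 (cv2) and the standard library are available. Lean on these libraries where they do the work, as an engineer would, in place of code of your own. Each camera call takes 0.05 s, during which the arm holds its last target. There are 200 camera calls.

## Task

Take the tall port (the one with the long white dome cap) out of the port rack and lower it tube-down into the bore of the blue nest of the leak test press until it sits fully home, then let go of it. Then press the lever down by its red palm pad until the lever is level, so that the rubber seal foot bears on the port's cap, and finish while still holding it there: the lever is sprung and rises again if let go. Leave the two short ports in the rack and do not knock the things lying about.

Things in the scene. Friction and masses are not known exactly. Their poses are not given: they have to be found in the camera images.
- tall_port: port to test, 130 mm tall, 55 g: long white dome cap (diameter 40 mm, upper 44 mm; grasp here), below it a violet housing with black stopcock (63 to 86 mm above the tube's end), below that a plain tube, diameter 12.2 mm, 63 mm long. Origin: lower end of the tube; z up along it; the true axis of tube and cap lies 1 mm towards its own +y.
- short_port_a: a port that stays in the rack: same tube and housing, low flat white cap, 104 mm tall; origin at the tube's lower end.
- short_port_b: as short_port_a.
- port_rack: fixed rack, 205 (its x) x 60 (its y) x 75 mm tall; plate with three holes in a row along x at -66, 0, +66 mm; any port may be in any hole. Ports hang by the housing, tube end 12 mm above the bench, tall port's top at 142 mm. The hole is 16 mm wide, so lift by 70 mm. Origin: centre of the underside. Close the fingers across the row (rack's y).
- press: fixed hand-lever press, base 130 (its x) x 265 mm (its y). Origin on the bench under the pivots; front to -x; nest at +y (left), lever to -y (right). Cheek plates to 211 mm high, within 31 mm of y = 0. At rest the clamp arm stands up, 290 mm high, the seal foot reaching to y = +20 mm: bring the gripper to the nest with its wide side along the press's x. Gauge 72 mm high at y = -85 mm.
- nest_mouth (a point): centre of the bore's mouth on top of the blue square nest (46 x 46 mm, top 75 mm above the bench). Bore straight down, diameter 14.2 mm, 64 mm deep; its top 7 mm is a steel lead-in cone, 21 mm wide at the mouth. A port fully home rests with its housing on the nest, its origin 63 mm below this point, its cap's top 67 mm above. 90 mm from the pivots.
- lever: sprung hand lever of the press, ending in the red palm pad. Origin on its pivot axis, 100 mm above the bench; its x is that axis (parallel to the press's x), its -y points along the lever to the pad, its z is the normal of the pad's upper face: vertical when the lever is level. At rest it is raised 0.85 rad; end stop 0.13 rad below level. Gears turn the clamp arm 2.31 times as fast.
- pad_top (a point): centre of the red palm pad's upper face, 165 mm from the pivot along the lever and 9 mm above its mid-plane; the pad is 40 mm wide, 60 mm long, 18 mm thick. Raised at rest (about 230 mm above the bench), 109 mm high when the lever is level. Pressing here takes about 3 N at the start and 8 to 12 N at level with the port in the nest; let go, it springs up.
- seal_foot: rubber-faced round seal foot, diameter 26 mm, on a sprung quill (26 mm travel) at the clamp arm's end. It meets the cap of a tall port in the nest about 0.06 rad before the lever is level; with the lever level it is pressed in about 12 mm, with about 5 N. Origin: on the quill's axis, 50 mm above the foot's face.
- torque_driver: bystander: black and yellow torque driver lying on the bench, 160 mm long.
- syringe: bystander: 10 ml syringe lying on the bench, 116 mm long.
- label_roll: bystander: white label roll, 76 mm across, 41 mm high.
Things that resemble listed ones, but are neither listed nor needed, are in the scene too. Leave any green or turquoise look-alike of the tall_port alone.

How it is judged:
On the way:
1. the tall port stands fully home in the nest and is let go, with the lever still up (z of tall_port in the frame of nest_mouth below -0.06 m and horizontal distance between tall_port and nest_mouth below 0.005 m and angle between the z axis of tall_port and the z axis of press, either way round below 0.06 rad and contact force between the fingers and tall_port below 0.2 N and angle between lever's own z axis and vertical above 0.5 rad), for 0.2 s.
At the end, for the whole second after the job is handed in: Tall port upright in the nest within 3 mm of fully home, untouched by the robot; fingers press on the lever (over 2 N) and hold the lever still and level within 0.05 rad; the seal foot bears on the port (over 1.5 N); short ports within 15 mm of where they were (z of tall_port in the frame of nest_mouth below -0.06 m and horizontal distance between tall_port and nest_mouth below 0.005 m and angle between the z axis of tall_port and the z axis of press, either way round below 0.06 rad and contact force between the arm and tall_port below 0.2 N and contact force between the fingers and lever above 2 N and contact force between seal_foot and tall_port above 1.5 N and distance of each of short_port_a, short_port_b from where it was at the start of the episode below 0.015 m and angle between lever's own z axis and vertical below 0.05 rad and angular speed of lever below 0.05 rad/s); the arm keeps its last pose, push and grip.
It fails at once if a short port is moved or taken out of the rack (distance of any of short_port_a, short_port_b from where it was at the start of the episode above 0.02 m).
It fails at once if the tall port is tipped over (angle between tall_port's own z axis and vertical above 0.7 rad).
It fails at once if a bystander is knocked away (distance of any of torque_driver, syringe, label_roll from where it was at the start of the episode above 0.04 m).
It also fails if it takes over 61 s, if anything falls off the work surface, if the arm or the gripper's body presses on something with over 40 N, if the wrist force passes 120 N, or if a joint passes its speed limit or range.

## Working session

There is one attempt and no reset: what is moved stays moved. The work goes in short steps, Python scripts to look and compute and a tool call to move; the robot and the scene stay as the last step left them, time stands still between calls to the robot, and variables do not carry over. Pictures are saved under pics/ and viewed, at most 10 in all, crops included, and the job is handed in when it is done.

Besides the shell and the picture viewer there is one more tool, called after "Call:" by a JSON object that holds its "op" and its "data". arm_command: Moves the arm, as the interface text tells. Its arguments: {"type":"object","properties":{"slide":{"type":"array","items":{"type":"array","items":{"type":"number"}}},"twist":{"type":"array","items":{"type":"number"}},"claw":{"type":"number"},"force":{"type":"number"}},"required":["slide","twist"]}

```bash
mkdir -p pics; ls; python3 - <<'E'
from workcell import arm, vision
import cv2,json
o=arm.get_obs();print(o);print(arm.tip_extent)
for n in("side","top"):
    im=vision.snapshot(n);cv2.imwrite(f"pics/{n}0.png",im[:,:,::-1])
    m=vision.camera_model(n);print(n,m)
E
```

```text
pics
{'time': 0.0, 'joints': array([-9.79411439e-01,  3.85594021e-01,  6.60992036e-03, -4.75802820e-04,
       -1.19401847e+00, -2.58605213e-01]), 'qd': array([-0.00050075,  0.00026225,  0.00063325,  0.00071402,  0.00166071,
        0.00076787]), 'joint_efforts': array([-5.18525867e-04, -3.90668464e+01,  1.87406230e+01,  4.21978980e+00,
        1.09322867e-02, -1.96146780e-04]), 'tool_pos': array([ 0.20400075, -0.59017519,  0.24343417]), 'orientation': array([ 3.13934669e+00, -1.36877298e-04, -2.80898837e+00]), 'force': array([0.49051548, 0.24919224, 0.16849908]), 'ft_torque': array([ 0.0102504 , -0.01243484,  0.04546321]), 'finger_force': 0.0, 'width': 0.08645100416700915}
0.022
side {'fx': 363.4545336840775, 'fy': 363.4545336840775, 'cx': 311.55239395876174, 'cy': 198.57027242310542, 'R': array([[-0.81516538, -0.57891073,  0.01917721],
       [-0.32384335,  0.42805449, -0.84373861],
       [ 0.48024044, -0.69399692, -0.53641159]]), 't': array([0.57131619, 0.21621795, 1.07149133])}
top {'fx': 407.5067060045084, 'fy': 407.5067060045084, 'cx': 314.0558742532696, 'cy': 201.81481065704415, 'R': array([[ 0.00987263, -0.99995056, -0.00118758],
       [-0.99896829, -0.00981028, -0.04434095],
       [ 0.04432711,  0.00162411, -0.99901575]]), 't': array([0.26323509, 0.50477553, 1.21232459])}
```

View pics/top0.png

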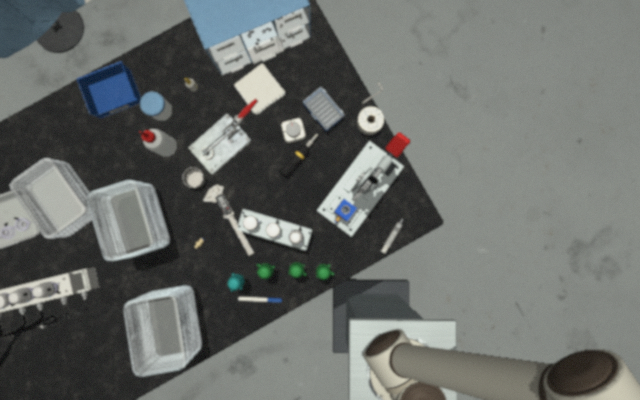

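View pics/side0.png

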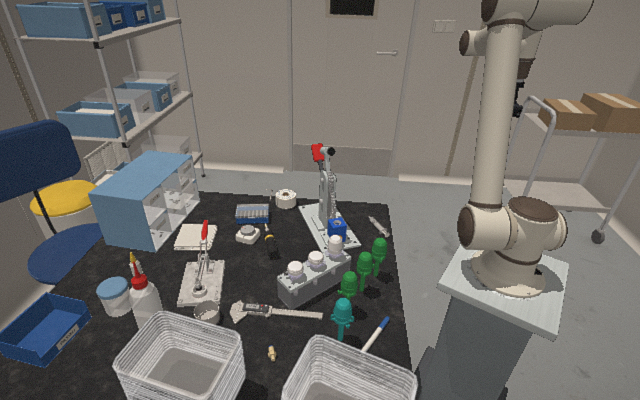

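Top shows the rack at (273,230), with caps at (250,224), (273,230) and (296,237). The blue nest is at (345,210) and the red pad at (398,145). In the side view the tall port is the rack end nearest the press, at (335,243).

```bash
cat > h.py <<'E'
import numpy as np,cv2
from workcell import arm,vision
M={n:vision.camera_model(n) for n in("side","top")}
def ray(n,u,v):
    m=M[n];R=np.array(m["R"]);d=R.T@np.array([(u-m["cx"])/m["fx"],(v-m["cy"])/m["fy"],1]);return -R.T@np.array(m["t"]),d
def onz(n,u,v,z):
    c,d=ray(n,u,v);return c+d*(z-c[2])/d[2]
def tri(a,b):
    (c1,d1),(c2,d2)=ray("top",*a),ray("side",*b)
    s=np.linalg.lstsq(np.c_[d1,-d2],c2-c1,rcond=None)[0];p,q=c1+s[0]*d1,c2+s[1]*d2
    return (p+q)/2,np.linalg.norm(p-q)
def proj(n,X):
    m=M[n];p=np.array(m["R"])@X+m["t"];return m["fx"]*p[0]/p[2]+m["cx"],m["fy"]*p[1]/p[2]+m["cy"]
def blobs(im,f,box,amin=15):
    x0,y0,x1,y1=box;s=im[y0:y1,x0:x1];hsv=cv2.cvtColor(s,cv2.COLOR_RGB2HSV).astype(int)
    k=f(hsv[...,0],hsv[...,1],hsv[...,2]).astype(np.uint8)
    n,l,st,c=cv2.connectedComponentsWithStats(k)
    return [(c[i]+[x0,y0],st[i][:5]+[x0,y0,0,0,0],cv2.minAreaRect(np.argwhere(l==i)[:,::-1].astype(np.float32))) for i in range(1,n) if st[i][4]>=amin]
blue=lambda h,s,v:(h>105)&(h<130)&(s>120)&(v>60)
red=lambda h,s,v:((h<8)|(h>172))&(s>150)&(v>80)
white=lambda h,s,v:(s<40)&(v>205)
E
python3 - <<'E'
from h import *
T=cv2.imread("pics/top0.png")[:,:,::-1].copy();S=cv2.imread("pics/side0.png")[:,:,::-1].copy()
for nm,im,f,b in(("Tblue",T,blue,(320,190,370,230)),("Tred",T,red,(370,120,420,170)),("Twhite",T,white,(230,205,320,255)),
 ("Sblue",S,blue,(320,205,360,250)),("Sred",S,red,(300,135,340,170)),("Swhite",S,white,(275,225,350,290))):
    print(nm)
    for x in blobs(im,f,b): print("  ",x[0].round(1),x[1],[np.round(q,1) for q in x[2]])
a=cv2.resize(T[120:260,230:430],None,fx=4,fy=4,interpolation=2)
b=cv2.resize(S[140:300,260:400],None,fx=3.75,fy=3.75,interpolation=2)
cv2.imwrite("pics/t1.png",a[:,:,::-1]);cv2.imwrite("pics/s1.png",b[:,:,::-1])
E
```

```text
Tblue
   [345.1 210.2] [335 200  21  20 166] [array([25.2, 19.8]), array([15.2, 16.2]), np.float64(36.9)]
Tred
   [396.9 144.4] [386 133  23  24 324] [array([27. , 24.1]), array([16.2, 21.4]), np.float64(36.9)]
Twhite
   [259.  224.5] [235 212  44  26 543] [array([27.4, 19.4]), array([43.1, 20.8]), np.float64(11.7)]
   [286.2 231. ] [279 222  19  22 184] [array([56.3, 27.7]), array([17.7, 19.3]), np.float64(16.7)]
   [305.6 234.2] [303 229   6  14  51] [array([75.5, 30.5]), array([13.,  5.]), np.float64(90.0)]
   [294.8 236.8] [291 233   9   9  64] [array([65., 32.]), array([8., 8.]), np.float64(90.0)]
Sblue
   [337.  227.8] [328 217  19  25 278] [array([17., 24.]), array([24., 18.]), np.float64(90.0)]
Sred
   [316.8 151.8] [311 143  13  19 158] [array([17.2, 17. ]), array([17.2, 11.3]), np.float64(82.9)]
Swhite
   [334.3 238.6] [329 235  11   9  61] [array([59.3, 13.8]), array([7.1, 9.2]), np.float64(45.0)]
   [315.4 255.1] [309 251  14   9  98] [array([40.5, 30. ]), array([ 8., 13.]), np.float64(90.0)]
   [294.7 265.8] [288 261  14  10 112] [array([19.5, 40.5]), array([ 9., 13.]), np.float64(90.0)]
```

View pics/t1.png

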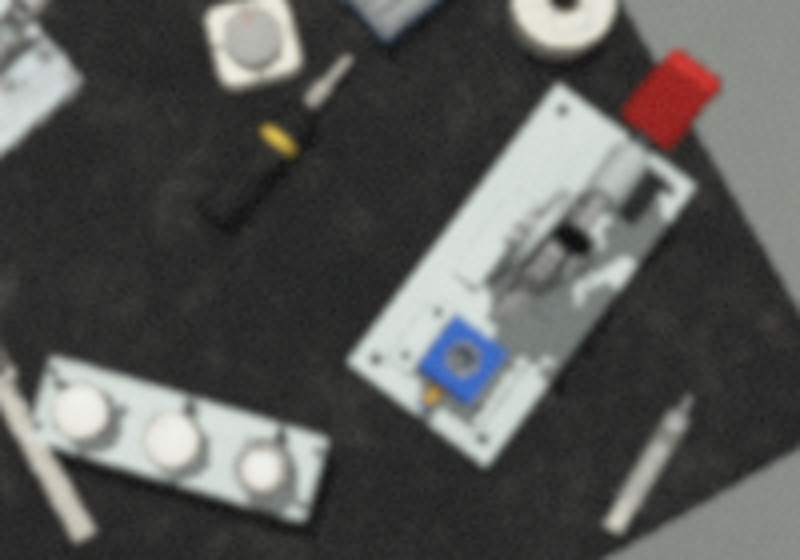

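View pics/s1.png

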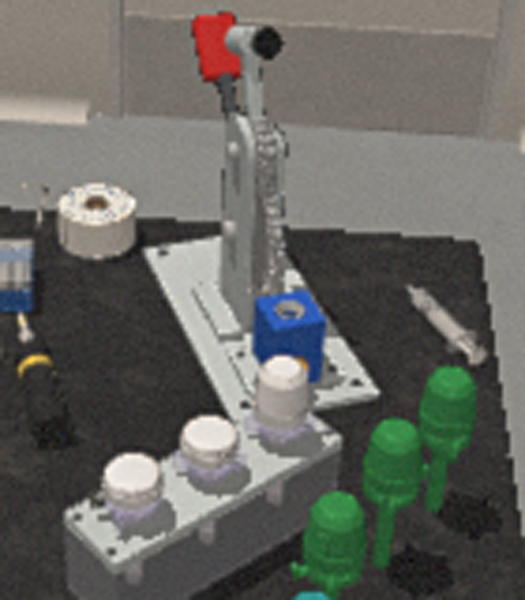

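```bash
python3 - <<'E'
from h import *
c=lambda x,y:(230+(x+.5)/4-.5,120+(y+.5)/4-.5)
P=lambda x,y,z:onz("top",*c(x,y),z)[:2]
print("tall",[P(265,467,z).round(4) for z in(.142,.135)],tri(c(265,467),(334.5,240)))
caps=[P(81,412,.116),P(174,441,.116),P(265,467,.142)];print("caps",np.round(caps,4))
d=caps[2]-caps[0];print("row",np.degrees(np.arctan2(d[1],d[0])),np.linalg.norm(d))
pc=[P(*q,.075) for q in((52,355),(330,437),(305,523),(30,440))]
for i in range(4):
    e=pc[(i+1)%4]-pc[i];print("rack edge",np.degrees(np.arctan2(e[1],e[0])).round(1),np.linalg.norm(e).round(4))
n=P(464,358,.075);print("nest",n.round(4),"blob",onz("top",345.1,210.2,.075),tri(c(464,358),(260+(290.5)/3.75-.5,140+310.5/3.75-.5)))
b=[P(*q,.01) for q in((560,85),(695,187),(487,467),(347,362))]
for i in range(4):
    e=b[(i+1)%4]-b[i];print("base edge",np.degrees(np.arctan2(e[1],e[0])).round(1),np.linalg.norm(e).round(4))
print("pad",tri((396.9,144.4),(316.8,151.8)))
for nm in("torque",(285,145)),("roll",(563,20)),("syr",(650,465)): print(nm[0],P(*nm[1],.01).round(3))
o=arm.get_obs();from scipy.spatial.transform import Rotation as Ro
print(Ro.from_euler("xyz",o["orientation"]).as_matrix().round(3))
E
```

```text
tall [array([0.4035, 0.3156]), array([0.4032, 0.316 ])] (array([0.40326077, 0.31635305, 0.13012315]), np.float64(0.0006741141444582752))
caps [[0.4387 0.4433]
 [0.4195 0.3793]
 [0.4035 0.3156]]
row -105.43945672137266 0.13244704536998356
rack edge -105.8 0.2061
rack edge 164.3 0.0633
rack edge 73.8 0.2038
rack edge -13.5 0.0622
nest [0.4794 0.1781] blob [0.47633517 0.17957909 0.075     ] (array([0.47910323, 0.17788928, 0.07457689]), np.float64(0.0007311633910053185))
base edge -126.9 0.1276
base edge 143.7 0.2631
base edge 53.7 0.131
base edge -37.0 0.2644
pad (array([0.63817844, 0.06393317, 0.22836564]), np.float64(0.001960790521820631))
torque [0.641 0.309]
roll [0.738 0.1  ]
syr [0.402 0.033]
[[-0.945 -0.327 -0.001]
 [-0.327  0.945  0.002]
 [ 0.     0.002 -1.   ]]
```

Call:
{"op": "arm_command", "data": {"slide": [[-36, 34, 0], [-71, 68, 0], [-107, 103, 0], [-143, 137, 0], [-179, 171, 0], [-214, 205, 0], [-250, 239, 0], [-286, 274, 0], [-321, 308, 0], [-357, 342, 0]], "twist": [-5.5, -11, -16.5, -22, -28, -33, -39, -44, -50, -55.4], "claw": 0, "force": 15}}

```text
time: 1.1
tool_pos: [0.43, -0.1488, 0.2445]
orientation: [3.142, 0.0, -1.838]
force: [1.9, -1.1, 0.6]
width: 0.0871
finger_force: 0.0
```

```bash
cat >> h.py <<'E'
from scipy.spatial.transform import Rotation as Ro
def go(X,ydir=None):
    o=arm.get_obs();R=Ro.from_euler("xyz",o["orientation"]).as_matrix();yd=np.degrees(np.arctan2(R[1,1],R[0,1]))
    print("t",round(o["time"],2),"pos",(o["tool_pos"]*1e3).round(1),"ydir",yd.round(2),"zax",R[:,2].round(4),"F",o["force"].round(1),"w",round(o["width"]*1e3,1),"ff",o["finger_force"])
    print("slide mm",((np.array(X)-o["tool_pos"])@R*1e3).round(1),"twist",None if ydir is None else -((ydir-yd+180)%360-180))
E
python3 -c "
from h import *
go((.4035,.3155,.2),164.4)"
```

```text
t 1.1 pos [ 430.  -148.8  244.5] ydir 164.71 zax [-0.e+00  1.e-04 -1.e+00] F [ 1.9 -1.1  0.6] w 87.1 ff 0.0
slide mm [-440.9  148.    44.6] twist 0.3088458015634501
```

Call:
{"op": "arm_command", "data": {"slide": [[-45, 15, 0], [-90, 30, 0], [-135, 45, 0], [-180, 60, 0], [-225, 75, 0], [-270, 91, 0], [-315, 106, 0], [-360, 121, 0], [-405, 136, 20], [-441, 148, 40]], "twist": [0.3, 0.3, 0.3, 0.3, 0.3, 0.3, 0.3, 0.3, 0.3, 0.3]}}

```text
time: 2.1
tool_pos: [0.405, 0.3163, 0.2045]
orientation: [-3.141, 0.002, -1.846]
force: [1.1, -0.1, -0.4]
width: 0.0871
finger_force: 0.0
```

```bash
python3 -c "
from h import *
go((.4035,.3157,.121),164.4)
im=vision.snapshot('side');cv2.imwrite('pics/s2.png',cv2.resize(im[120:300,230:430],None,fx=3,fy=3)[:,:,::-1])"
```

```text
t 2.1 pos [405.  316.3 204.5] ydir 164.24 zax [ 0.0011  0.0017 -1.    ] F [ 1.1 -0.1 -0.4] w 87.1 ff 0.0
slide mm [ 1.2  1.3 83.5] twist -0.1628283908957826
```

View pics/s2.png

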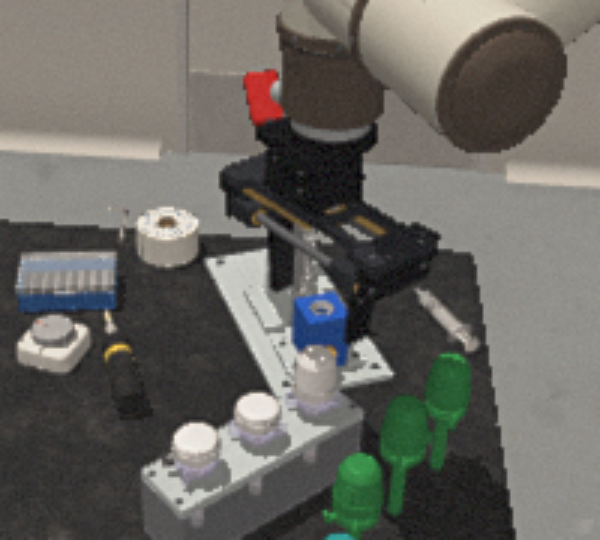

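The fingers straddle the tall cap, with tips at about (282,290) and (358,335) above the cap at (318,370). Descending.

Call:
{"op": "arm_command", "data": {"slide": [[0, 0, 25], [0, 0, 50], [0, 0, 70], [0, 0, 83], [0, 0, 83]], "twist": [0, 0, 0, 0, 0]}}

```text
time: 2.65
tool_pos: [0.4043, 0.3123, 0.1193]
orientation: [3.139, -0.005, -1.848]
force: [0.6, 0.7, 0.6]
width: 0.0871
finger_force: 0.0
```

Call:
{"op": "arm_command", "data": {"slide": [[0, 0, 0], [0, 0, 0], [0, 0, 0], [0, 0, 0], [0, 0, 0], [0, 0, 0], [0, 0, 0], [0, 0, 0]], "twist": [0, 0, 0, 0, 0, 0, 0, 0], "claw": 255, "force": 15}}

```text
time: 3.45
tool_pos: [0.4038, 0.314, 0.1219]
orientation: [3.139, -0.0, -1.848]
force: [-7.9, 2.8, 5.6]
width: 0.0401
finger_force: 15.0
```

Call:
{"op": "arm_command", "data": {"slide": [[0, 0, -10], [0, 0, -25], [0, 0, -45], [0, 0, -65], [0, 0, -85], [0, 0, -98], [0, 0, -98], [0, 0, -98]], "twist": [0, 0, 0, 0, 0, 0, 0, 0]}}

```text
time: 4.25
tool_pos: [0.4052, 0.3134, 0.2193]
orientation: [3.141, -0.0, -1.847]
force: [0.0, -0.2, -0.7]
width: 0.0393
finger_force: 14.9
```

```bash
python3 -c "
from h import *
go((.4792,.178,.218),233.2)
im=vision.snapshot('side');cv2.imwrite('pics/s3.png',cv2.resize(im[120:300,230:430],None,fx=3,fy=3)[:,:,::-1])"
```

```text
t 4.25 pos [405.2 313.4 219.3] ydir 164.15 zax [-3.e-04 -0.e+00 -1.e+00] F [ 0.  -0.2 -0.7] w 39.3 ff 14.944892552448437
slide mm [ 110.1 -108.2    1.2] twist -69.05154108382462
```

View pics/s3.png

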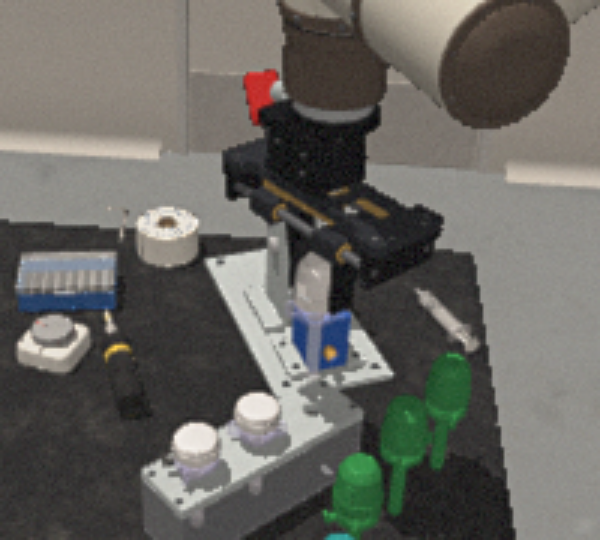

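The port hangs from the gripper at (315,310), clear of the rack, and both short ports are still seated. Moving above the nest.

Call:
{"op": "arm_command", "data": {"slide": [[11, -11, 0], [22, -22, 0], [33, -33, 0], [44, -44, 0], [55, -55, 0], [67, -66, 0], [78, -77, 0], [89, -88, 0], [100, -99, 0], [110.7, -109.7, 0]], "twist": [-7, -14, -21, -28, -35, -42, -49, -56, -63, -69]}}

```text
time: 5.3
tool_pos: [0.4805, 0.1763, 0.2182]
orientation: [3.139, 0.001, -0.638]
force: [-0.3, -0.8, -0.5]
width: 0.0397
finger_force: 14.9
```

Call:
{"op": "arm_command", "data": {"slide": [[0, 0, 8], [0, 0, 16], [0, 0, 16], [0, 0, 16]], "twist": [0, 0, 0, 0]}}

```text
time: 5.7
tool_pos: [0.4803, 0.1776, 0.2029]
orientation: [3.14, 0.0, -0.643]
force: [1.3, -0.4, -1.0]
width: 0.0396
finger_force: 14.9
```

```bash
python3 -c "
from h import *
go((.4805,.177,.203),233.2)
print(proj('side',np.array([.4792,.178,.075])))
im=vision.snapshot('side');cv2.imwrite('pics/s4.png',cv2.resize(im[170:260,280:390],None,fx=6,fy=6,interpolation=2)[:,:,::-1])"
```

```text
t 5.7 pos [480.3 177.6 202.9] ydir -126.82 zax [-0.0011 -0.001  -1.    ] F [ 1.3 -0.4 -1. ] w 39.6 ff 14.944942306028679
slide mm [ 0.5  0.3 -0.1] twist -0.020123722404491673
(np.float64(336.81243080085505), np.float64(222.18989975919877))
```

View pics/s4.png

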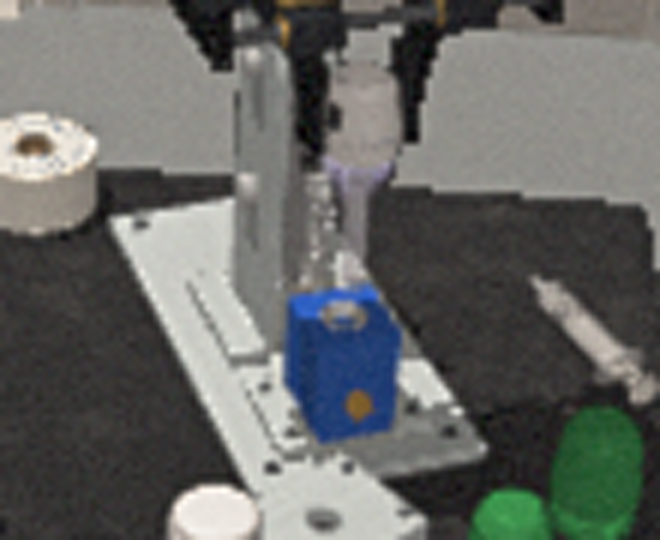

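```bash
python3 -c "
from h import *
for p in [(.4803,.1776,.2),(.4792,.178,.2),(.4792,.178,.15),(.4792,.178,.093),(.4792,.178,.075),(.4892,.178,.093),(.4792,.188,.093)]:
    u,v=proj('side',np.array(p));print(p,round((u-280)*6+2.5),round((v-170)*6+2.5))"
```

```text
(0.4803, 0.1776, 0.2) 356 109
(0.4792, 0.178, 0.2) 358 110
(0.4792, 0.178, 0.15) 352 195
(0.4792, 0.178, 0.093) 345 287
(0.4792, 0.178, 0.075) 343 316
(0.4892, 0.178, 0.093) 329 281
(0.4792, 0.188, 0.093) 335 297
```

The port hangs over the nest: cap at crop (366,115), tube at (356,195), mouth at (343,314). The tube looks slightly right of the bore axis, so I'll look closer.

```bash
python3 -c "
from h import *
ims=np.mean([vision.snapshot('side').astype(float) for _ in range(4)],0).astype(np.uint8)
im=cv2.resize(ims[178:228,320:356],None,fx=12,fy=12,interpolation=2)
P=[proj('side',np.array([.4792,.178,z])) for z in (.22,.075)]
q=[(int((u-320)*12+5.5),int((v-178)*12+5.5)) for u,v in P]
cv2.line(im,q[0],q[1],(255,0,0),1)
cv2.imwrite('pics/s5.png',im[:,:,::-1])"
```

```text
(no output)
```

View pics/s5.png

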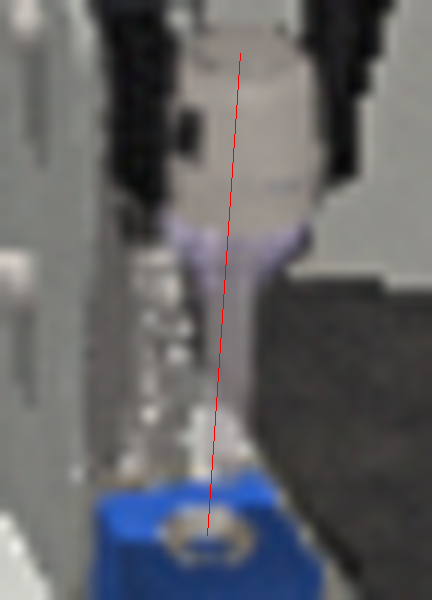

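The bore axis line passes about 1 px (2.5 mm) left of the port, so I shift by about 2 mm along tool -y and descend gently.

Call:
{"op": "arm_command", "data": {"slide": [[0.5, -2.1, 5], [0.5, -2.1, 10], [0.5, -2.1, 15], [0.5, -2.1, 20], [0.5, -2.1, 25], [0.5, -2.1, 30], [0.5, -2.1, 30]], "twist": [0, 0, 0, 0, 0, 0, 0]}}

```text
time: 6.65
tool_pos: [0.4821, 0.1784, 0.1727]
orientation: [3.14, 0.0, -0.643]
force: [0.7, -1.1, -0.7]
width: 0.0399
finger_force: 15.0
```

Call:
{"op": "arm_command", "data": {"slide": [[0, 0, 7], [0, 0, 14], [0, 0, 21], [0, 0, 28], [0, 0, 35], [0, 0, 41], [0, 0, 45], [0, 0, 45]], "twist": [0, 0, 0, 0, 0, 0, 0, 0]}}

```text
time: 7.45
tool_pos: [0.4821, 0.1785, 0.1278]
orientation: [3.141, 0.0, -0.643]
force: [0.5, -1.2, -0.4]
width: 0.0395
finger_force: 15.0
```

Call:
{"op": "arm_command", "data": {"slide": [[0, 0, 2], [0, 0, 4], [0, 0, 5], [0, 0, 6], [0, 0, 6]], "twist": [0, 0, 0, 0, 0]}}

```text
time: 7.95
tool_pos: [0.4823, 0.1786, 0.1225]
orientation: [3.141, 0.0, -0.643]
force: [0.4, -1.5, -0.8]
width: 0.0396
finger_force: 15.0
```

Call:
{"op": "arm_command", "data": {"slide": [[0, 0, 1], [0, 0, 2], [0, 0, 2]], "twist": [0, 0, 0]}}

```text
time: 8.25
tool_pos: [0.4823, 0.1785, 0.1217]
orientation: [3.141, -0.0, -0.642]
force: [-2.0, -2.4, 7.1]
width: 0.0394
finger_force: 15.0
```

Contact comes at the expected home height, so I release.

Call:
{"op": "arm_command", "data": {"slide": [[0, 0, -1], [0, 0, -1], [0, 0, -1], [0, 0, -1], [0, 0, -1], [0, 0, -1], [0, 0, -1], [0, 0, -1]], "twist": [0, 0, 0, 0, 0, 0, 0, 0], "claw": 0}}

```text
time: 9.05
tool_pos: [0.4824, 0.1787, 0.1215]
orientation: [3.142, -0.0, -0.643]
force: [0.0, 0.4, -1.3]
width: 0.0859
finger_force: 0.0
```

Call:
{"op": "arm_command", "data": {"slide": [[0, 0, -15], [0, 0, -35], [0, 0, -60], [0, 0, -90], [0, 0, -120], [0, 0, -120]], "twist": [0, 0, 0, 0, 0, 0]}}

```text
time: 9.65
tool_pos: [0.4846, 0.1798, 0.2463]
orientation: [-3.133, -0.004, -0.642]
force: [0.3, 0.1, 0.8]
width: 0.0871
finger_force: 0.0
```

```bash
python3 -c "
from h import *
go((.4805,.177,.3),233.2)
im=vision.snapshot('side')
im=cv2.resize(im[130:250,270:390],None,fx=5,fy=5,interpolation=2)
q=[(int((u-270)*5+2),int((v-130)*5+2)) for u,v in [proj('side',np.array([.4792,.178,z])) for z in (.142,.075)]]
cv2.line(im,q[0],q[1],(255,0,0),1)
cv2.imwrite('pics/s6.png',im[:,:,::-1])"
```

```text
t 9.65 pos [484.6 179.8 246.3] ydir -126.78 zax [ 0.0087  0.0048 -1.    ] F [0.3 0.1 0.8] w 87.1 ff 0.0
slide mm [ -1.4   4.2 -53.8] twist 0.015615226404065652
```

View pics/s6.png

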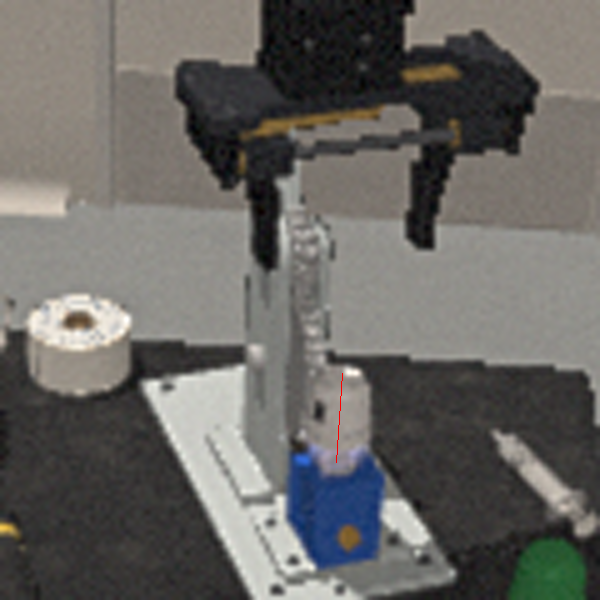

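The port sits home on the nest, cap at crop (342,415), with the housing flush on the blue top and the gripper clear. Closing the jaws and going over the clamp arm.

Call:
{"op": "arm_command", "data": {"slide": [[0, 0, -30], [0, 0, -60], [0, 0, -90], [0, 0, -115], [0, 0, -115], [0, 0, -115]], "twist": [0, 0, 0, 0, 0, 0], "claw": 255, "force": 30}}

```text
time: 10.3
tool_pos: [0.4819, 0.1786, 0.3554]
orientation: [3.14, 0.001, -0.643]
force: [-0.5, 0.5, -0.9]
width: 0.047
finger_force: 0.0
```

```bash
python3 -c "
from h import *
piv=np.array([.4815,.178])+.09*np.array([.8,-.6])
for a in (.85,.7,.55,.4,.25,.1,0,-.02):
    r=.165*np.cos(a)-.009*np.sin(a);z=.1+.165*np.sin(a)+.009*np.cos(a)+.0095*np.tan(abs(a))
    print(a,'r',round(r,4),'tcp',(piv+r*np.array([.8,-.6])).round(4),round(z+.022,4))
go(np.r_[piv+.102*np.array([.8,-.6]),.36],233.2)"
```

```text
0.85 r 0.1021 tcp [0.6352 0.0627] 0.2627
0.7 r 0.1204 tcp [0.6498 0.0518] 0.2432
0.55 r 0.136 tcp [0.6623 0.0424] 0.2217
0.4 r 0.1485 tcp [0.6723 0.0349] 0.1986
0.25 r 0.1576 tcp [0.6796 0.0294] 0.174
0.1 r 0.1633 tcp [0.6841 0.026 ] 0.1484
0 r 0.165 tcp [0.6855 0.025 ] 0.131
-0.02 r 0.1651 tcp [0.6856 0.0249] 0.1279
t 10.3 pos [481.9 178.6 355.4] ydir -126.84 zax [-1.8e-03 -2.0e-04 -1.0e+00] F [-0.5  0.5 -0.9] w 47.0 ff 0.0
slide mm [192.    0.9  -4.8] twist -0.04495856856863156
```

Call:
{"op": "arm_command", "data": {"slide": [[40, 0, -3], [80, 0, -5], [120, 0, -5], [160, 0, -5], [192, 0, -5], [192, 0, -5], [192, 0, 30], [192, 0, 60], [192, 0, 75], [192, 0, 75]], "twist": [0, 0, 0, 0, 0, 0, 0, 0, 0, 0]}}

```text
time: 11.3
tool_pos: [0.6336, 0.0636, 0.2767]
orientation: [3.134, 0.006, -0.643]
force: [-0.5, 0.3, -0.2]
width: 0.0003
finger_force: 0.0
```

```bash
python3 -c "
from h import *
go((.6352,.0627,.2627),233.2)
im=vision.snapshot('side')
im=cv2.resize(im[110:250,250:390],None,fx=4,fy=4,interpolation=2)
jm=cv2.resize(vision.snapshot('top')[120:220,330:430],None,fx=4,fy=4,interpolation=2)
out=np.zeros((560,800,3),np.uint8);out[:,:400]=im[:,80:480];out[:400,400:]=jm
cv2.imwrite('pics/s7.png',out[:,:,::-1])"
```

```text
t 11.3 pos [633.6  63.6 276.7] ydir -126.83 zax [-0.0094 -0.002  -1.    ] F [-0.5  0.3 -0.2] w 0.3 ff 0.0
slide mm [ 1.9 -0.4 14. ] twist -0.02629555471457934
```

View pics/s7.png

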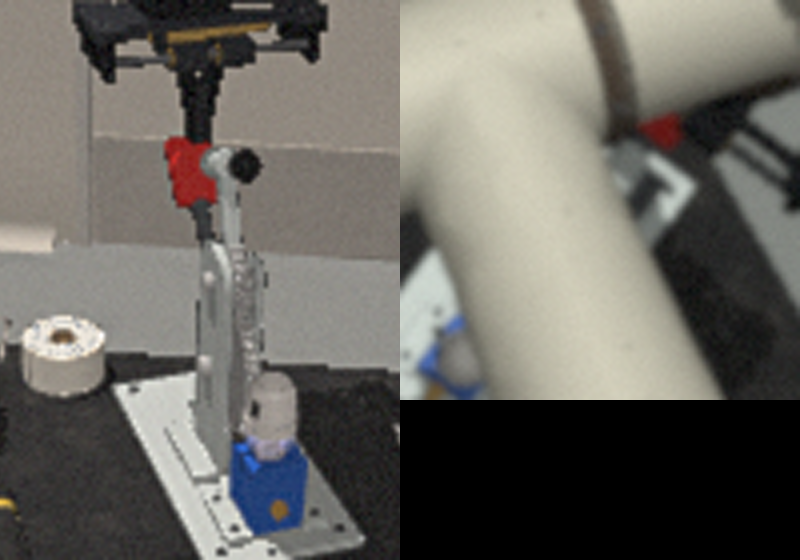

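The fingertips at (198,140) are right above the red pad at (190,170), and the port is still upright in the nest. Pressing along the arc.

Call:
{"op": "arm_command", "data": {"slide": [[2, 0, 5], [2, 0, 10], [2, 0, 14], [7, 0, 19], [11, 0, 24], [16, 0, 29], [20, 0, 34], [20, 0, 34]], "twist": [0, 0, 0, 0, 0, 0, 0, 0]}}

```text
time: 12.2
tool_pos: [0.6521, 0.0511, 0.2461]
orientation: [3.14, 0.001, -0.644]
force: [-0.0, 0.7, 1.9]
width: 0.0002
finger_force: 0.7
```

Call:
{"op": "arm_command", "data": {"slide": [[6, 0, 7], [11, 0, 14], [16, 0, 21], [20, 0, 29], [24, 0, 36], [28, 0, 44], [32, 0, 53], [35, 0, 61], [38, 0, 69], [38, 0, 69]], "twist": [0, 0, 0, 0, 0, 0, 0, 0, 0, 0]}}

```text
time: 13.2
tool_pos: [0.6819, 0.0286, 0.1765]
orientation: [3.14, 0.002, -0.643]
force: [1.1, 0.9, 1.0]
width: 0.0004
finger_force: 0.7
```

```bash
python3 -c "
from h import *
go((.6855,.025,.131),233.2)
im=vision.snapshot('side')
im=cv2.resize(im[130:270,270:390],None,fx=4.2,fy=4.2,interpolation=2)
cv2.imwrite('pics/s8.png',im[:,:,::-1])"
```

```text
t 13.2 pos [681.9  28.6 176.5] ydir -126.86 zax [-3.e-03 -3.e-04 -1.e+00] F [1.1 0.9 1. ] w 0.4 ff 0.7244749437086284
slide mm [ 5.1  0.6 45.5] twist -0.06292107832939564
```

View pics/s8.png

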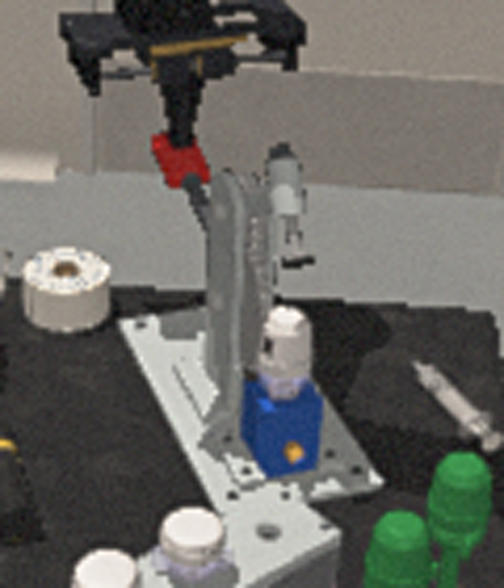

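The pad follows the fingertips: pad at crop (180,160), clamp arm halfway over, foot at (295,260) above the cap. That used up my picture allowance (11 viewed, one over), so I'll finish on force and mask numbers.

Call:
{"op": "arm_command", "data": {"slide": [[2, 0, 7], [3, 0, 14], [4, 0, 21], [4, 0, 27], [5, 0, 32], [5, 0, 36], [5, 0, 40], [5, 0, 44], [5, 0, 46], [5, 0, 46]], "twist": [0, 0, 0, 0, 0, 0, 0, 0, 0, 0]}}

```text
time: 14.25
tool_pos: [0.6874, 0.0253, 0.1345]
orientation: [-3.141, -0.003, -0.642]
force: [-0.1, -1.9, 7.4]
width: 0.0006
finger_force: 3.9
```

```bash
python3 -c "
from h import *
go((.6855,.025,.131),233.2)
S=vision.snapshot('side')
for x in blobs(S,red,(285,130,345,215)): print(x[0].round(1),x[1])
d=np.array([.8,-.6]);n=np.array([.6,.8])
for piv in (np.array([.551,.124]),):
  for a in (.1,.05,0,-.05,-.1):
    c=[]
    for s in (-.03,.03):
      for w in (-.02,.02):
        for h in (.009,-.009):
          l=.165+s;r=l*np.cos(a)-h*np.sin(a);z=.1+l*np.sin(a)+h*np.cos(a)
          c.append(proj('side',np.r_[piv+r*d+w*n,z]))
    c=np.array(c);print(a,c.min(0).round(1),c.max(0).round(1))
"
```

```text
t 14.25 pos [687.4  25.3 134.5] ydir -126.79 zax [ 3.e-03 -9.e-04 -1.e+00] F [-0.1 -1.9  7.4] w 0.6 ff 3.86873334296979
slide mm [-1.4  1.4  3.5] twist 0.005688899694177962
[311.4 176.4] [306 172  13  10  65]
0.1 [304.5 166. ] [320.3 180.6]
0.05 [304.5 168.2] [320.1 182.2]
0 [304.5 170.5] [320.  183.9]
-0.05 [304.5 172.7] [319.9 185.6]
-0.1 [304.5 175.1] [319.9 187.3]
```

Call:
{"op": "arm_command", "data": {"slide": [[0, 0, 2], [0, 0, 4], [0, 0, 4], [0, 0, 4], [0, 0, 4], [0, 0, 4], [0, 0, 4], [0, 0, 4], [0, 0, 4], [0, 0, 4]], "twist": [0, 0, 0, 0, 0, 0, 0, 0, 0, 0]}}

```text
time: 15.3
tool_pos: [0.6876, 0.0253, 0.1317]
orientation: [-3.14, -0.004, -0.642]
force: [-1.5, -2.7, 10.5]
width: 0.0005
finger_force: 5.4
```

```bash
python3 -c "
from h import *
go((.6855,.025,.131),233.2)
S=vision.snapshot('side')
for x in blobs(S,red,(285,130,345,215)): print(x[0].round(1),x[1])
for x in blobs(S,white,(325,190,350,230),8): print('cap',x[0].round(1),x[1])
o=arm.get_obs();print(o['qd'].round(4))
"
```

```text
t 15.3 pos [687.6  25.3 131.7] ydir -126.78 zax [ 0.0038 -0.001  -1.    ] F [-1.5 -2.7 10.5] w 0.5 ff 5.383621235378087
slide mm [-1.5  1.4  0.7] twist 0.018237516356975902
[311.5 177.2] [306 173  13  10  66]
cap [335.2 207.2] [333 206   6   3  12]
[-0.0013  0.0002 -0.      0.     -0.0001  0.0005]
```

The tips are at 109.7 mm, which is level, with 10.5 N at the wrist and the arm still. Handing in.

```bash
python3 -c "
from workcell import arm
print(arm.job_done())"
```

```text
the job is handed in; nothing more can be done
None
```

I handed the job in at about 15 s with the tall port home in the nest and let go, and the lever held level with about 10.5 N at the wrist; the hand-in gave no verdict, seal-foot force on the cap isn't measured directly, and I viewed 11 pictures, one over the limit of 10.

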